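Seal the retained cake sample and show it to the inspection camera

TASK

Seal the sample box in the green crate by pushing the red-topped seal pin, which stands in the grey block, fully down through the eyelet on the box's yellow front tab. Then lift the sealed box out and present it to the inspection camera: level, tab end towards the lens and square to it, with the eyelet at the view point 120 mm in front of the lens; finish while holding it still there, and do not let go. Keep the box upright all along, and leave the clamshell, the mug and the jar where they are.

Things in the scene. Friction and masses are not known exactly. Their poses are not given: they have to be found in the camera images.
- box: Sample box, loose, 0.3 to 0.5 kg, standing in the crate, 110 (x) by 60 (y) by 60 (z) mm, clear sides with cake slices inside, white lid (part of the box, does not open), bright green sticker on the lid. Origin at the centre of its underside, z up. A yellow tab sticks out level from the middle of its front end (local -x): it runs from x = -54 to x = -101 mm, is 44 mm wide in y, its underside is 35 mm and its top 45 mm above the box's underside; the eyelet goes through it.
- eyelet (a point): Centre of the mouth of the eyelet, on the top face of the tab: 80.5 mm in front of the box's origin (local x = -80.5, y = 0) and 45 mm above its underside. Round vertical through hole, 12 mm wide, 10 mm deep, slightly chamfered. The axis is 25.5 mm from the box's front end face. Its axes are the box's.
- pin: Seal pin, loose, 30 g, upright, point down in the block's hole. Steel shaft 8 mm thick and 38 mm long with a tapered point (4 mm wide at the very end, full 8 mm from 5 mm up), above it a red collar 22 mm wide and 4 mm thick, above that a red round grip 14 mm wide and 30 mm long; 72 mm in all. Origin at the point (lowest end), z along the pin upwards.
- pin_collar (a point): Centre of the underside of the pin's collar, 38 mm above the point. When the pin is fully in, this lies at the eyelet's mouth, with the collar resting on the tab.
- stand: Grey fixed block, 56 by 56 by 43 mm high, with an 11 mm through hole in which the pin stands at the start, collar resting on the block's top. Origin at the centre of its underside.
- crate: Shallow green crate, fixed, 400 (x) by 300 (y) by 50 mm high outside, walls and floor 5 mm thick. Origin at the centre of its underside.
- camera: Inspection camera, fixed: a black head, 75 mm wide and 65 mm high, on a post on a grey foot. It looks level along its local -x. The middle of the lens is 160 mm above the body's origin, its glass at local x = -20 mm. The height of the camera above the table varies (the lens is 160 to 210 mm above the table), and so does the way it faces. z up.
- view_point (a point): View point: the point in the air straight in front of the lens, 120 mm from its glass, at the lens's height (camera's local x = -140 mm, z = 160 mm). The eyelet is to be held here, with the box behind it: the box's local +x along the camera's local -x, so that the tab points at the lens.
- clamshell: Another cake box, loose, in the same crate, to be left alone: black bottom and clear top, no tab, 120 by 75 by 55 mm high. Origin at the centre of its underside.
- mug: White mug, 80 mm wide and 90 mm high, on the table, to be left alone. Origin at the centre of its underside.
- jar: Amber jar with a red cap, 70 mm wide and 110 mm high, on the table, to be left alone. Origin at the centre of its underside.

How it is judged:
On the way:
1. the pin is fully down through the eyelet while the box stands level in the crate (distance between pin_collar and eyelet below 0.006 m and angle between the z axis of pin and the z axis of box, either way round below 0.2 rad and z of pin in the frame of eyelet below -0.03 m and angle between box's own z axis and vertical below 0.1 rad and z of box in the frame of crate below 0.015 m), for 0.2 s.
At the end, for the whole second after the job is handed in: Fingers hold the box still in the air, clear of crate, block and camera; eyelet within 25 mm of the view point; box level within 0.14 rad, square to the lens within 0.2 rad, tab end towards the lens; pin still fully through the eyelet (collar within 8 mm of its mouth) (distance between eyelet and view_point below 0.025 m and angle between box's own z axis and vertical below 0.14 rad and angle between the x axis of box and the x axis of camera, either way round below 0.2 rad and x of box in the frame of camera below -0.18 m and distance between pin_collar and eyelet below 0.008 m and angle between the z axis of pin and the z axis of box, either way round below 0.3 rad and z of pin in the frame of eyelet below -0.028 m and contact force between the fingers and box above 1 N and contact force between box and camera below 0.1 N and contact force between box and crate below 0.1 N and contact force between box and stand below 0.1 N and linear speed of box below 0.03 m/s and angular speed of box below 0.2 rad/s); the arm keeps its last pose, push and grip.
It fails at once if the box is tipped by more than 0.5 rad (angle between box's own z axis and vertical above 0.5 rad).
It fails at once if the clamshell is moved by more than 30 mm (distance of clamshell from where it was at the start of the episode above 0.03 m).
It fails at once if the mug is moved by more than 30 mm (distance of mug from where it was at the start of the episode above 0.03 m).
It fails at once if the jar is moved by more than 30 mm (distance of jar from where it was at the start of the episode above 0.03 m).
It also fails if it takes over 51 s, if anything falls off the work surface, if the arm or the gripper's body presses on something with over 40 N, if the wrist force passes 120 N, or if a joint passes its speed limit or range.

ROBOT

A 6-joint arm with a two-finger parallel gripper is mounted at the origin on the work surface. World frame = base frame: x ahead of the robot, y to its left, z up, the work surface at z = 0. Lengths are in m, angles in rad, forces in N, time in s.
With the tool pointing down it reaches from about 0.425 to 0.925 m from the base axis. Payload 12.5 kg.
Tool frame: the origin (TCP) lies midway between the tips of the shut fingers; the grasp point (between the pads) lies 19 mm behind it; z points along the fingers, y is the line along which they close (so a half turn about z gives the same grasp; the last joint's range is limited). The gripper opens to 85 mm and grips with 20 to 120 N. Pads are 22 mm wide; open, the fingers measure 114 mm over their backs; the gripper's body (76 mm by 85 mm) begins 54 mm behind the grasp point. The pads swing forward as they close: fully open they stand 13 mm farther back than shut.
Start: joints at [-1.319, 0.491, 1.559, -0, 1.092, -0.106], TCP at [0.219, -0.585, 0.231] pointing down, gripper open.
Joint ranges: [-3.1, 3.1], [-0.84, 2.19], [0.05, 2.79], [-1.13, 4.28], [0.06, 2.93], [-2.69, 2.69]. Speed limits (rad/s): [2.22, 2.22, 2.79, 3.14, 3.14, 3.14].

INTERFACE

Orientations are given as a unit quaternion [w, x, y, z].
In Python, from bench import r gives the robot as it stands.
- The arm moves only by the tool move_arm, never from a script. Its argument "increments" is a list that holds one entry, the list of rows, each a list of 4 numbers: the shift along the tool's x, y, z in mm, then the turn about the tool's z in degrees. A call has 1 to 10 rows; each row shifts and turns the commanded pose from where the row before left it, along the tool's axes as they then stand; what a row does not reach is not made up. A row lasts 1/10 s, in which the tool goes at most 50 mm and 8.59 degrees, less where a joint would pass 70% of its speed; a pose out of reach is approached as far as the arm can. A call with a gripper value outside its range is refused whole. "claw" is the closure in counts, from 0 (fully open) to 255 (shut), set as the call begins (left out, the last holds). The fingers move at their own pace and stop on an object; "grip_force" is the grip in N (left out, the last holds). Time passes only in rows, so rows that do not move let the fingers close. It gives the time, the measured TCP pose, the force, the opening and the grip force at its end, in the units of the state.
- r.get_state(): the state, without advancing time (a new reading comes with each control period).
- r.grab_frame(name): name is "scene" or "side" or "wrist"; returns the picture (400x640x3 uint8, blue, green, red); there is no depth.
- r.camera_model(name): a dict with "vertical_fov" (degrees; the focal length in pixels is half the picture's height over the tangent of half this angle, whatever the lens; pixels are square), "cx", "cy" (the principal point, pixels), "world_to_cam" (4x4, takes a point from world to camera coordinates); the wrist camera has in their place "mount" (4x4, takes a point from camera to tool coordinates, whose origin is the TCP and whose axes are the flange's). Camera axes: x right, y down, z forward; pixel columns grow to the right and rows downward; lengths in m; the calibration is good to about 2 mm. A picture is of the moment at which its call begins: read the wrist's pose just before it. camera_model takes no time and is no camera call.
- r.hand_in(): hands the job in; it is judged then, once.
The state is a dict: "time": time; "q": joint angles; "qvel": joint speeds; "effort": joint torques, N m; "position": TCP position; "orientation": TCP orientation; "wrist_force": force on the tool from outside, world axes, zero at the start; "moment": the same for the moment, N m; "finger_gap": finger opening in m; "grip_force": force on a finger pad.
Only numpy, scipy, OpenCV 4.12 (cv2) and the standard library are available. Lean on these libraries where they do the work, as an engineer would, in place of code of your own. Each camera call takes 0.05 s, during which the arm holds its last target. There are 200 camera calls.

## Working session

There is one attempt and no reset: what is moved stays moved. The work goes in short steps, Python scripts to look and compute and a tool call to move; the robot and the scene stay as the last step left them, time stands still between calls to the robot, and variables do not carry over. Pictures are saved under pics/ and viewed, at most 10 in all, crops included, and the job is handed in when it is done.

Besides the shell and the picture viewer there is one more tool, called in YAML: its name, and indented under it one key for each argument. move_arm: Moves the arm, as the interface text tells. Its arguments: {"type":"object","properties":{"increments":{"type":"array","items":{"type":"array","items":{"type":"array","items":{"type":"number"}}}},"claw":{"type":"number"},"grip_force":{"type":"number"}},"required":["increments"]}

```bash
ls; mkdir -p pics
python3 - <<'E'
from bench import r
import cv2,numpy as np
np.set_printoptions(precision=4,suppress=True)
s=r.get_state();print(s)
for n in("scene","side","wrist"):
    m=r.camera_model(n);print(n,m)
    cv2.imwrite(f"pics/{n}0.png",r.grab_frame(n))
E
```

```text
pics
{'time': 0.0, 'q': array([-1.3186,  0.4916,  1.5595, -0.    ,  1.0917, -0.1056]), 'qvel': array([ 0.0016, -0.003 ,  0.0011,  0.0003,  0.0008, -0.0004]), 'effort': array([  0.0001, -61.8449, -26.1587,  -0.0001,   0.0043,  -0.    ]), 'position': array([ 0.2188, -0.5852,  0.2307]), 'orientation': array([-0.0006,  0.984 ,  0.1779, -0.    ]), 'wrist_force': array([-0.0264,  0.9123, -0.2979]), 'moment': array([0.0048, 0.026 , 0.0184]), 'grip_force': 0.0, 'finger_gap': 0.08551084929854677}
scene {'vertical_fov': 43.08223552215737, 'cx': 314.6676495785059, 'cy': 202.84935517169262, 'world_to_cam': array([[ 0.0755,  0.997 ,  0.0158, -0.0646],
       [ 0.8403, -0.0551, -0.5394, -0.4372],
       [-0.5369,  0.054 , -0.8419,  2.0316],
       [ 0.    ,  0.    ,  0.    ,  1.    ]])}
side {'vertical_fov': 42.00092497950937, 'cx': 322.765995360385, 'cy': 204.87348781908642, 'world_to_cam': array([[-0.7896, -0.6136, -0.0067,  0.4744],
       [-0.4284,  0.559 , -0.71  ,  0.3359],
       [ 0.4394, -0.5578, -0.7042,  1.2496],
       [ 0.    ,  0.    ,  0.    ,  1.    ]])}
wrist {'vertical_fov': 68.10668155674243, 'cx': 322.43870554629666, 'cy': 200.08027330411886, 'mount': array([[-0.0003, -0.9469, -0.3214,  0.0829],
       [ 1.    , -0.0004,  0.0003, -0.0006],
       [-0.0004, -0.3214,  0.9469, -0.1428],
       [ 0.    ,  0.    ,  0.    ,  1.    ]])}
```

View pics/scene0.png

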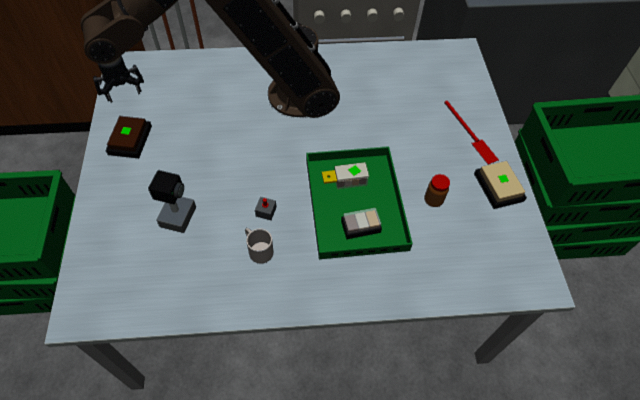

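View pics/side0.png

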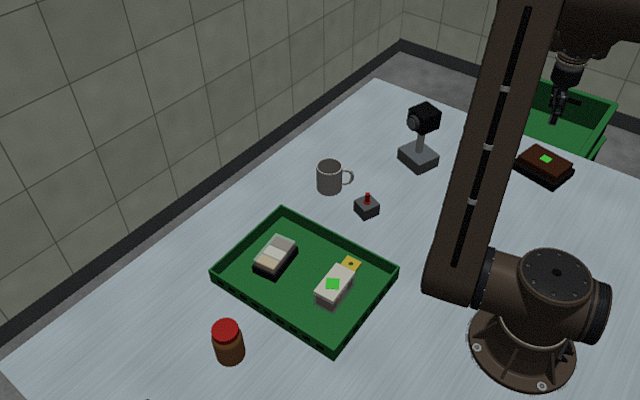

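Scene: the box is at about (352,174) with its tab on the left (eyelet near 329,177), pin at (265,203), camera head at (167,187) with the lens facing right, mug at (260,246). Side view: box (335,285), eyelet (351,264), pin (367,198), camera head (424,117). I'll enlarge these.

Run:
```python
import cv2,numpy as np
def tile(n,x,y,w=66,h=50,k=6):
    i=cv2.imread(f"pics/{n}0.png")[y:y+h,x:x+w]
    i=cv2.resize(i,None,fx=k,fy=k,interpolation=cv2.INTER_CUBIC)
    for c in range(0,w,10):cv2.putText(i,str(x+c),(c*k,8),0,.3,(255,255,255));cv2.line(i,(c*k,10),(c*k,16),(255,255,255))
    for c in range(0,h,10):cv2.putText(i,str(y+c),(0,c*k+4),0,.3,(0,255,255));cv2.line(i,(20,c*k),(26,c*k),(0,255,255))
    return i
a=np.vstack([np.hstack([tile("scene",310,150),tile("scene",235,185)]),np.hstack([tile("scene",140,165,66,50),tile("scene",140,185,66,50)])])
b=np.vstack([np.hstack([tile("side",305,252,66,50),tile("side",340,180)]),np.hstack([tile("side",390,95),tile("side",390,130)])])
cv2.imwrite("pics/a.png",a);cv2.imwrite("pics/b.png",b);print(a.shape)
```

```text
(600, 792, 3)
```

View pics/a.png

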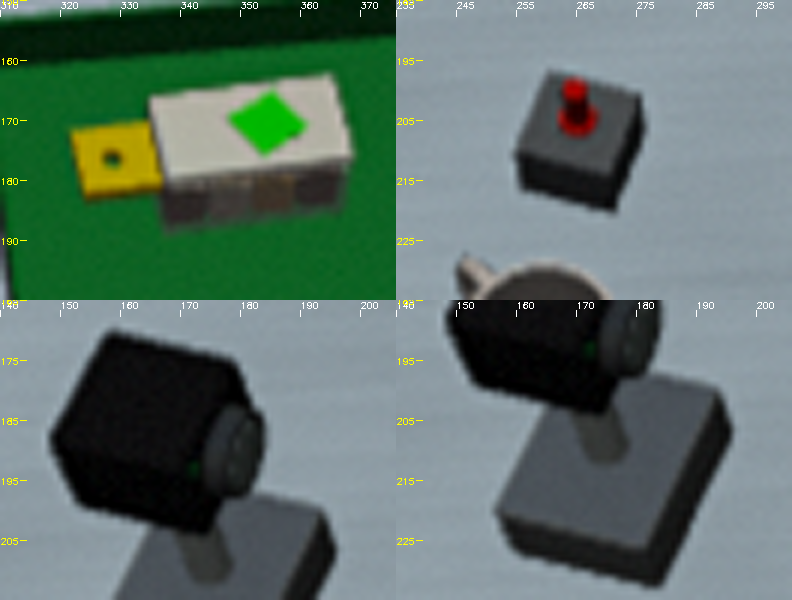

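View pics/b.png

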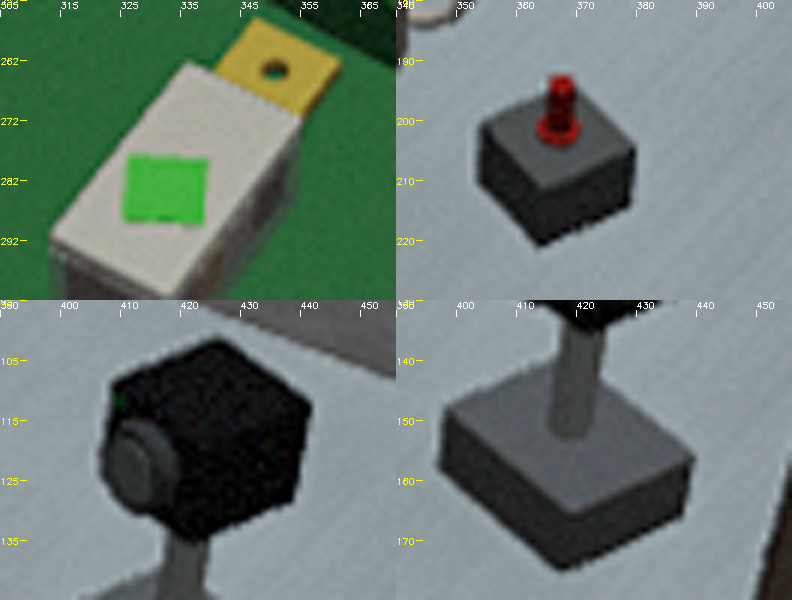

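Scene pixels: eyelet (328.8,176.3), pin top (264.8,199.3), collar (265.2,205), lens glass (180,190.3). Side pixels: eyelet (350.8,263.5), pin top (367.7,193.2), lens (411.7,125). I also read off the lid, block and foot corners. Next I triangulate all of these.

```bash
cat > h.py <<'E'
import numpy as np
from bench import r
np.set_printoptions(precision=4,suppress=True)
def P(n,h=400):
    m=r.camera_model(n);f=h/2/np.tan(np.radians(m["vertical_fov"])/2)
    return np.array([[f,0,m["cx"]],[0,f,m["cy"]],[0,0,1]]),m
def proj(n,X):
    K,m=P(n);c=K@(m["world_to_cam"]@np.append(X,1))[:3];return c[:2]/c[2]
def ray(n,uv):
    K,m=P(n)
    d=np.linalg.inv(K)@np.append(uv,1)
    if n=="wrist":
        from scipy.spatial.transform import Rotation as R
        s=r.get_state();w,x,y,z=s["orientation"];T=np.eye(4);T[:3,:3]=R.from_quat([x,y,z,w]).as_matrix();T[:3,3]=s["position"]
        T=T@m["mount"]
    else:T=np.linalg.inv(m["world_to_cam"])
    return T[:3,3],T[:3,:3]@d
def onz(n,uv,z):
    o,d=ray(n,uv);return o+d*(z-o[2])/d[2]
def tri(a,b):
    A=[];B=[]
    for n,uv in(("scene",a),("side",b)):
        o,d=ray(n,uv);d=d/np.linalg.norm(d);M=np.eye(3)-np.outer(d,d);A.append(M);B.append(M@o)
    X=np.linalg.lstsq(np.vstack(A),np.hstack(B),rcond=None)[0]
    return X,np.hypot(*(proj("scene",X)-a)),np.hypot(*(proj("side",X)-b))
E
python3 - <<'E'
from h import *
D=dict(eye=((328.8,176.3),(350.8,263.5)),pintop=((264.8,199.3),(367.7,193.2)),collar=((265.2,205),(367,201.3)),
lens=((180,190.3),(411.7,125)),
f_hh=((181.5,226.3),(397.8,148)),f_lh=((194,199.7),(419.5,165.5)),f_hl=((156.8,220),(414.8,140)),
l_hl=((337.5,179.7),(336.2,262.3)),l_ll=((335,166),(355.5,272)),l_hh=((368.8,175.8),(313.3,290.8)),l_lh=((365.5,162.7),(333.3,301.5)),
s_hh=((271.8,213.7),(353.7,200.8)),s_lh=((276.2,200.8),(364.8,211.7)),s_ll=((261.2,196.7),(380.2,204.7)))
for k,v in D.items():print(k,*tri(*map(np.array,v)))
for n,i in(("scene",0),("side",1)):
    print(n,"eye@.05",onz(n,D["eye"][i],.05),"pintop@.077",onz(n,D["pintop"][i],.077),"collar@.047",onz(n,D["collar"][i],.047))
    for k in("l_hl","l_ll","l_hh","l_lh"):print(k,onz(n,D[k][i],.065))
E
```

```text
eye [0.4467 0.0787 0.0485] 0.17860774998726184 0.23568774606250162
pintop [ 0.5466 -0.1428  0.0781] 0.2431159260507325 0.27491246812079
collar [ 0.5473 -0.1437  0.0442] 0.19680583185966155 0.22265112592389213
lens [ 0.5595 -0.3961  0.1704] 0.7918767736146379 0.8016672161835056
f_hh [ 0.6103 -0.4163  0.0416] 0.04975912770841814 0.049063112370245646
f_lh [ 0.5085 -0.3819  0.0414] 0.2556088208467122 0.2710111649098971
f_hl [ 0.5861 -0.4933  0.0426] 1.6359557840926593 1.5908985016607575
l_hl [0.4729 0.1065 0.0616] 0.09943525086805276 0.13073720299932204
l_ll [0.4146 0.1031 0.0626] 0.06762266562804974 0.09210492468637804
l_hh [0.4637 0.2148 0.0627] 0.15737423527524164 0.21883827036860434
l_lh [0.4059 0.2103 0.0621] 0.374777096569751 0.5395865775581361
s_hh [ 0.5812 -0.1231  0.0419] 0.30888904269347595 0.34514291993936935
s_lh [ 0.5302 -0.107   0.0404] 0.33680343176124483 0.3906733901356894
s_ll [ 0.5104 -0.1573  0.0411] 0.4611138761409659 0.53079000156898
scene eye@.05 [0.4482 0.0791 0.05  ] pintop@.077 [ 0.5465 -0.1423  0.077 ] collar@.047 [ 0.5496 -0.143   0.047 ]
l_hl [0.475  0.1058 0.065 ]
l_ll [0.4165 0.103  0.065 ]
l_hh [0.4656 0.2148 0.065 ]
l_lh [0.409  0.2107 0.065 ]
side eye@.05 [0.4458 0.0792 0.05  ] pintop@.077 [ 0.547  -0.1447  0.077 ] collar@.047 [ 0.5456 -0.142   0.047 ]
l_hl [0.4714 0.1091 0.065 ]
l_ll [0.4135 0.1044 0.065 ]
l_hh [0.4623 0.2156 0.065 ]
l_lh [0.4042 0.2107 0.065 ]
```

View pics/wrist0.png

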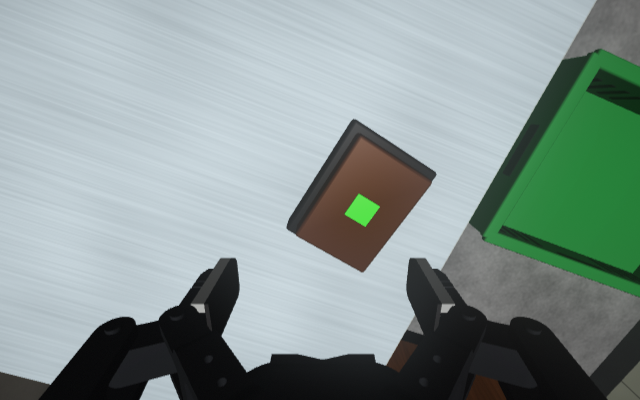

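The triangulated points fit the known heights (eyelet .0485 m, lid .062, pin top .078) and the 107×59 mm lid. The wrist view only shows another cake box below the gripper, so nothing there matters. Now I'll go towards the pin.

move_arm:
  increments:
    - [[0,0,0,-8],[0,0,0,-8],[0,0,0,-8],[0,0,0,-8],[0,0,0,-8],[0,0,0,-8],[0,0,0,-8],[20,8,0,0],[36,15,0,0],[36,15,0,0]]
  claw: 0
  grip_force: 40

```text
time: 1.15
position: [0.2775, -0.504, 0.2309]
orientation: [-0.0, 0.786, 0.619, 0.0]
wrist_force: [1.3, -1.5, 0.4]
finger_gap: 0.0858
grip_force: 0.0
```

move_arm:
  increments:
    - [[36,15,0,0],[36,15,0,0],[36,15,0,0],[36,15,0,0],[36,15,0,0],[36,15,0,0],[36,15,0,0],[36,15,0,0],[36,15,5,0],[20,8,5,0]]

```text
time: 2.15
position: [0.4979, -0.2015, 0.2212]
orientation: [0.0, 0.785, 0.62, 0.0]
wrist_force: [0.1, -0.6, -0.0]
finger_gap: 0.0856
grip_force: 0.0
```

```bash
cat >> h.py <<'E'
def to(x,y,z,yaw=None):
    s=r.get_state();p=s["position"];w,a,b,c=s["orientation"]
    th=2*np.arctan2(b,a);th=(th+np.pi)%(2*np.pi)-np.pi;d=np.array([x,y,z])-p
    print("t",s["time"],"pos",p,"yaw",np.degrees(th),"force",s["wrist_force"],"gap",s["finger_gap"],"grip",s["grip_force"])
    print("tool mm",1e3*np.array([d[0]*np.cos(th)+d[1]*np.sin(th),d[0]*np.sin(th)-d[1]*np.cos(th),-d[2]]),"turn",None if yaw is None else np.degrees(th)-yaw)
E
python3 - <<'E'
from h import *
to(.5468,-.1432,.13,76)
E
```

```text
t 2.15 pos [ 0.4979 -0.2015  0.2212] yaw 76.59030609113013 force [ 0.0693 -0.5608 -0.0104] gap 0.08562386159629556 grip 0.0
tool mm [68.0565 34.081  91.1638] turn 0.590306091130131
```

move_arm:
  increments:
    - [[23,11,10,0],[23,11,20,0],[15,8,20,0],[7,4,15,0],[0,0,6,0],[0,0,0,0],[0,0,0,0]]

```text
time: 2.85
position: [0.5455, -0.1463, 0.1509]
orientation: [0.0, 0.786, 0.619, 0.0]
wrist_force: [1.1, -0.7, -0.5]
finger_gap: 0.085
grip_force: 0.0
```

Run:
```python
from h import *
import cv2
to(.5468,-.1432,.13,76)
m=P("wrist")
i=r.grab_frame("wrist");cv2.imwrite("pics/w1.png",i)
# red blob
h=cv2.cvtColor(i,cv2.COLOR_BGR2HSV);k=((h[...,0]<8)|(h[...,0]>172))&(h[...,1]>150)&(h[...,2]>60)
n,l,st,c=cv2.connectedComponentsWithStats(k.astype('uint8'));print(st[1:][st[1:,4]>30],c[1:][st[1:,4]>30])
```

```text
t 2.85 pos [ 0.5455 -0.1463  0.1509] yaw 76.45320741940658 force [ 1.1168 -0.6937 -0.5177] gap 0.08503330763323803 grip 0.0
tool mm [ 3.3445  0.5678 20.8837] turn 0.4532074194065814
[[311 185  24  18 177]
 [315 200  16  16 205]] [[322.4689 191.7684]
 [322.5707 207.522 ]]
```

View pics/w1.png

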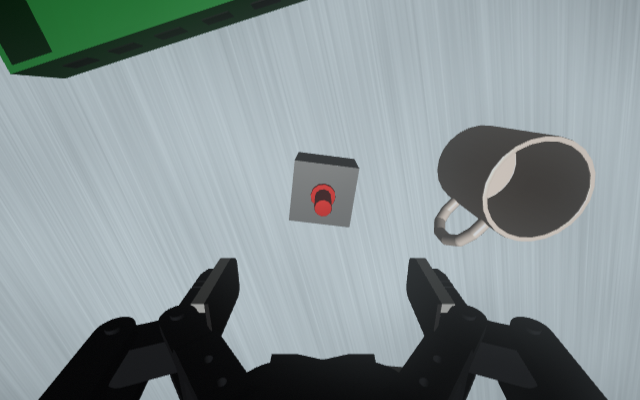

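The pin's top disc is at about (322.6,208) and its collar at (322.5,194). The mug handle is nearest at (437,225).

Run:
```python
from h import *
t=onz("wrist",(322.6,208),.077);c=onz("wrist",(322.5,194),.047)
print(t,c,"handle",onz("wrist",(437,225),.045))
to(*((t+c)/2)[:2],.053,76)
to(*onz("wrist",(437,225),.045)[:2],.053,76)
```

```text
[ 0.5463 -0.1433  0.077 ] [ 0.5468 -0.1414  0.047 ] handle [ 0.6415 -0.1956  0.045 ]
t 2.9 pos [ 0.5456 -0.1464  0.1511] yaw 76.445828426 force [-0.6627 -0.48   -0.3196] gap 0.0853870482059332 grip 0.0
tool mm [ 4.0943  0.0041 98.132 ] turn 0.4458284260000056
t 2.9 pos [ 0.5456 -0.1464  0.1511] yaw 76.445828426 force [-0.6627 -0.48   -0.3196] gap 0.0853870482059332 grip 0.0
tool mm [-25.4272 104.8072  98.132 ] turn 0.4458284260000056
```

move_arm:
  increments:
    - [[3.5,0,20,0],[0,0,25,0],[0,0,25,0],[0,0,18,0],[0,0,10,0],[0,0,0,0],[0,0,0,0]]

```text
time: 3.6
position: [0.5468, -0.1425, 0.0532]
orientation: [0.001, 0.785, 0.619, 0.0]
wrist_force: [-0.5, -0.3, -0.6]
finger_gap: 0.0851
grip_force: 0.0
```

move_arm:
  increments:
    - [[0,0,0,0],[0,0,0,0],[0,0,0,0],[0,0,0,0],[0,0,0,0],[0,0,0,0],[0,0,0,0],[0,0,0,0]]
  claw: 255
  grip_force: 40

```text
time: 4.4
position: [0.5465, -0.1422, 0.0525]
orientation: [0.0, 0.785, 0.619, 0.0]
wrist_force: [-1.3, 0.6, 4.9]
finger_gap: 0.0126
grip_force: 39.0
```

move_arm:
  increments:
    - [[0,0,-8,0],[0,0,-20,0],[0,0,-25,0],[0,0,-25,0],[0,0,-25,0],[0,0,-10,0],[0,0,0,0],[0,0,0,0]]

```text
time: 5.2
position: [0.5461, -0.142, 0.1645]
orientation: [-0.0, 0.785, 0.619, -0.0]
wrist_force: [-0.8, 0.3, -0.6]
finger_gap: 0.0126
grip_force: 39.0
```

Run:
```python
from h import *
import cv2
s=r.get_state();print(s["wrist_force"],s["finger_gap"],s["orientation"])
i=r.grab_frame("wrist");cv2.imwrite("pics/w2.png",cv2.resize(i[170:330,222:422],None,fx=4,fy=3.75*16/16,interpolation=cv2.INTER_CUBIC)[:600])
K,m=P("wrist");M=np.linalg.inv(m["mount"])
for p in((0,0,.0091),(0,0,.0471),(0,0,.005)):
    c=K@(M@np.append(p,1))[:3];print(p,c[:2]/c[2], K[0,0]/c[2]/1000,"px/mm")
# eyelet target
e=np.array([.4470,.0790])
th=np.radians(94.2)
to(*e,.16,94.2)
```

```text
[-0.7548  0.2899 -0.6059] 0.012619100778467916 [-0.0004  0.7853  0.6191 -0.0003]
(0, 0, 0.0091) [322.8764 252.2839] 1.734117042039632 px/mm
(0, 0, 0.0471) [322.7601 225.6713] 1.4321764383362665 px/mm
(0, 0, 0.005) [322.8919 255.8415] 1.7744812722807837 px/mm
t 5.25 pos [ 0.546  -0.142   0.1641] yaw 76.49958336349621 force [ 0.0277  0.4938 -0.13  ] gap 0.012384112456256823 grip 38.985498547554016
tool mm [ 191.7748 -147.8107    4.1401] turn -17.70041663650379
```

View pics/w2.png

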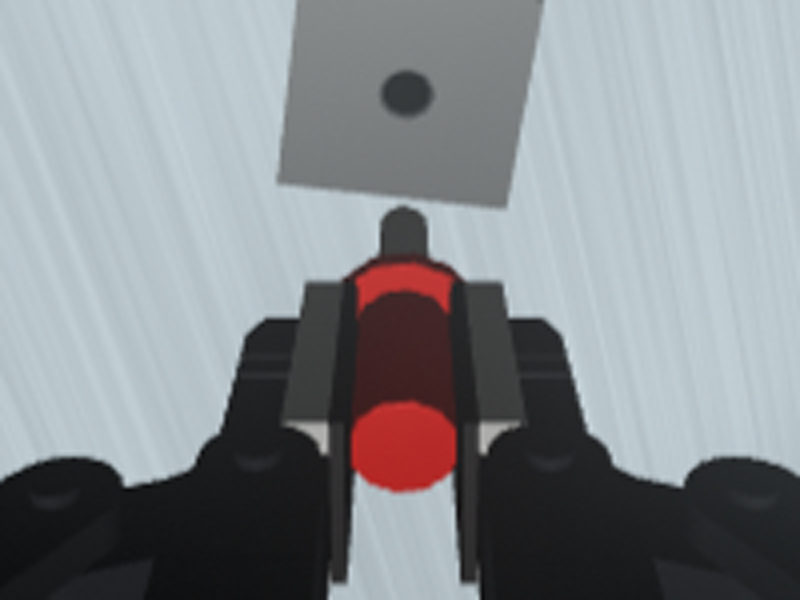

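The pin is held upright and centred between the pads. Tip edge is at crop (404,208), which is (323,225.5) in the image, and the top disc is at (404,446), or (323,288.9). I'll fit the pin's offset along tool x.

Run:
```python
from h import *
K,m=P("wrist");M=np.linalg.inv(m["mount"])
def pr(p):
    c=K@(M@np.append(p,1))[:3];return c[:2]/c[2]
a=np.linspace(0,2*np.pi,60)
for dx in(-3,-2,-1,0,1,2):
    ring=lambda R,z:np.array([pr((dx/1e3+R*np.cos(t),R*np.sin(t),z)) for t in a])
    t=ring(.007,-.0245);q=np.vstack([ring(.002,.0475),ring(.004,.0425)])
    print(dx,"top y",t[:,1].min(),t[:,1].max(),"tip min",q[:,1].min())
print("seen top",170+400/3.75,170+492/3.75,"tip",170+207/3.75)
```

```text
-3 top y 279.9736343019629 305.0326369705408 tip min 226.75235501724097
-2 top y 278.119475332237 303.2943344926832 tip min 225.4404145387933
-1 top y 276.25659478547055 301.5481158562948 tip min 224.12438636591054
0 top y 274.38493097987566 299.79392686317306 tip min 222.8042513643586
1 top y 272.5044216506454 298.0317128192244 tip min 221.47999028029543
2 top y 270.6150039430493 296.26141852877987 tip min 220.15158373933465
seen top 276.6666666666667 301.2 tip 225.2
```

move_arm:
  increments:
    - [[0,0,0,-6],[0,0,0,-6],[0,0,0,-5.7],[20,-8,0,0],[36,-13,0,0],[36,-13,0,0],[36,-13,0,0],[36,-13,0,0],[36,-13,0,0],[27,-9,0,0]]

```text
time: 6.25
position: [0.4464, 0.0798, 0.1642]
orientation: [-0.001, 0.681, 0.733, -0.001]
wrist_force: [-0.1, -0.8, -0.6]
finger_gap: 0.0126
grip_force: 39.0
```

move_arm:
  increments:
    - [[0,0,0,0],[0,0,0,0],[0,0,0,0]]

```text
time: 6.55
position: [0.4483, 0.0777, 0.1648]
orientation: [-0.0, 0.681, 0.732, -0.0]
wrist_force: [0.2, -0.5, -0.1]
finger_gap: 0.0125
grip_force: 39.0
```

Run:
```python
from h import *
import cv2
to(.4470,.0790,.16,94.2)
i=r.grab_frame("wrist");cv2.imwrite("pics/w3full.png",i)
cv2.imwrite("pics/w3.png",cv2.resize(i[60:260,190:456],None,fx=3,fy=3,interpolation=cv2.INTER_CUBIC))
print("expect eyelet px row via tool")
```

```text
t 6.55 pos [0.4483 0.0777 0.1648] yaw 94.17359493928788 force [ 0.2456 -0.5412 -0.0851] gap 0.012483738836912643 grip 39.006807804107666
tool mm [ 1.4086 -1.182   4.7596] turn -0.026405060712122008
expect eyelet px row via tool
```

View pics/w3.png

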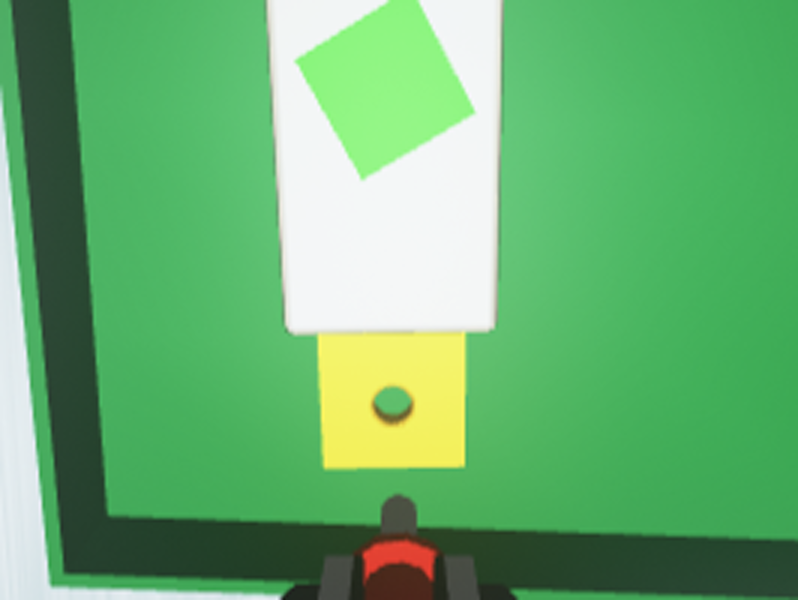

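Eyelet mouth is at crop (392.5,404), which is (320.8,194.7). The tab's front edge is at y≈468, lid front corners are at (289,330) and (493,330), and the crate's left inner rim runs from (65,570) to (15,0).

Run:
```python
from h import *
g=lambda x,y,z:onz("wrist",(190+x/3,60+y/3),z)
e=g(392.5,404,.05);print("eye",e)
T=[g(*p,.05) for p in((318,334),(466,334),(323,468),(465,466))];print(*T)
L=[g(289,330,.065),g(493,330,.065),g(270,0,.065),g(502,0,.065)];print(*L)
an=lambda v:np.degrees(np.arctan2(v[1],v[0]))
print("yaw",an(T[0]-T[2]),an(T[1]-T[3]),an(T[1]-T[0])+90,an(L[2]-L[0]),an(L[3]-L[1]),an(L[1]-L[0])+90)
print("rim",g(65,570,.05),g(15,0,.05),"floor",g(105,515,.005),g(75,0,.005))
# aim: eyelet at tool (-1.8,0) camera consistent; lateral tip px
K,m=P("wrist");M=np.linalg.inv(m["mount"]);c=K@(M@[-.0018,0,.0475,1])[:3];print("tip px exp",c[:2]/c[2],"seen x",190+398.5/3)
s=r.get_state();th=np.radians(94.2)
to(e[0]+.0018*np.cos(th),e[1]+.0018*np.sin(th),.062,94.2)
```

```text
eye [0.4467 0.0785 0.05  ]
[0.4231 0.0986 0.05  ] [0.4669 0.1018 0.05  ] [0.4265 0.056  0.05  ] [0.4707 0.0599 0.05  ]
[0.4161 0.1028 0.065 ] [0.4729 0.1069 0.065 ] [0.4086 0.1863 0.065 ] [0.4662 0.1904 0.065 ]
yaw 94.57221762243088 95.13549115935331 94.1306668213687 95.10902137277819 94.59128525144871 94.13068061443713
rim [0.3444 0.0143 0.05  ] [0.3394 0.183  0.05  ] floor [0.3434 0.0129 0.005 ] [0.34   0.1882 0.005 ]
tip px exp [322.5302 227.8372] seen x 322.83333333333337
t 6.6 pos [0.4483 0.0775 0.1648] yaw 94.14579422990353 force [-0.0043  0.1494 -0.047 ] gap 0.012442026217147666 grip 39.00694012641907
tool mm [  2.8641  -1.5596 102.8439] turn -0.054205770096473316
```

move_arm:
  increments:
    - [[2.8,-1.5,0,0],[0,0,20,0],[0,0,20,0],[0,0,14,0],[0,0,4,0],[0,0,3,0],[0,0,3,0],[0,0,3,0],[0,0,3,0],[0,0,3,0]]

```text
time: 7.6
position: [0.4465, 0.0809, 0.0923]
orientation: [0.0, 0.681, 0.733, 0.0]
wrist_force: [-0.7, -0.5, 0.1]
finger_gap: 0.0124
grip_force: 39.0
```

Run:
```python
from h import *
import cv2
to(.4467,.0803,.0605,94.2)
a=r.grab_frame("scene")[140:200,290:380];b=r.grab_frame("side")[235:295,310:400];c=r.grab_frame("wrist")[140:260,230:410]
cv2.imwrite("pics/x.png",np.vstack([np.hstack([cv2.resize(v,(400,267),interpolation=cv2.INTER_CUBIC) for v in(a,b)]),cv2.resize(c,(800,333))[:, :800]])[:600])
```

```text
t 7.6 pos [0.4465 0.0809 0.0923] yaw 94.20176076416489 force [-0.7375 -0.5207  0.0703] gap 0.012413666290998495 grip 39.01431441307068
tool mm [-0.6573  0.193  31.8057] turn 0.0017607641648851313
```

View pics/x.png

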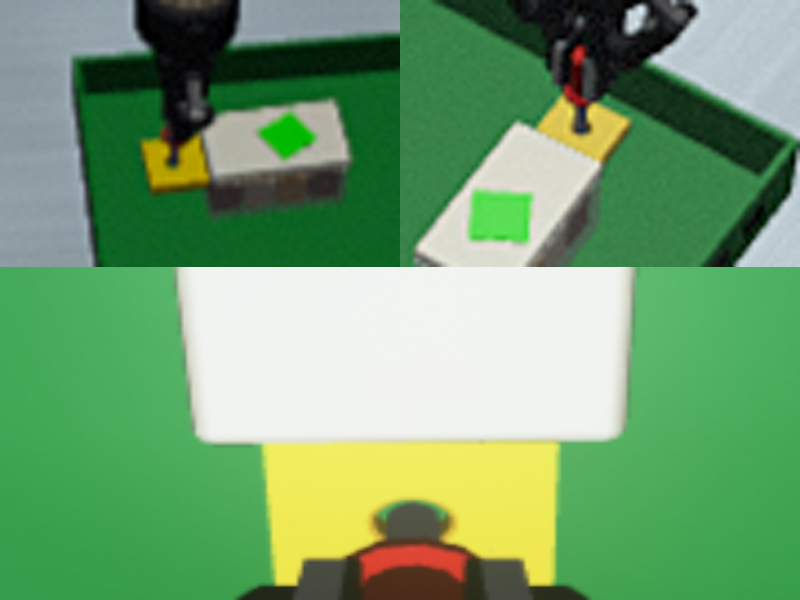

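The pin tip sits in the eyelet, centred (shaft at 413 and hole at 412 in the enlarged wrist crop), with no contact force. I'll lower it slowly to just short of the collar touching.

move_arm:
  increments:
    - [[-0.4,0,3,0],[0,0,4,0],[0,0,4,0],[0,0,4,0],[0,0,4,0],[0,0,3,0],[0,0,0,0]]

```text
time: 8.45
position: [0.4462, 0.0805, 0.0698]
orientation: [-0.0, 0.681, 0.733, -0.0]
wrist_force: [-0.9, -0.4, -0.1]
finger_gap: 0.0121
grip_force: 39.0
```

move_arm:
  increments:
    - [[0,0,3,0],[0,0,2,0],[0,0,1.5,0],[0,0,1.5,0],[0,0,0,0],[0,0,0,0]]

```text
time: 9.05
position: [0.4464, 0.0805, 0.0623]
orientation: [0.0, 0.681, 0.733, 0.0]
wrist_force: [-0.3, -0.4, 0.3]
finger_gap: 0.0126
grip_force: 39.0
```

move_arm:
  increments:
    - [[0,0,1,0],[0,0,0.5,0],[0,0,0,0]]

```text
time: 9.35
position: [0.4464, 0.0805, 0.0607]
orientation: [0.0, 0.681, 0.733, -0.0]
wrist_force: [0.4, -0.4, -0.0]
finger_gap: 0.0124
grip_force: 39.0
```

move_arm:
  increments:
    - [[0,0,0,0],[0,0,0,0],[0,0,0,0],[0,0,0,0],[0,0,0,0],[0,0,0,0],[0,0,0,0]]
  claw: 0

```text
time: 10.05
position: [0.4464, 0.0805, 0.0608]
orientation: [0.0, 0.681, 0.733, -0.0]
wrist_force: [0.1, 0.3, -0.3]
finger_gap: 0.0853
grip_force: 0.0
```

Run:
```python
from h import *
to(.4467,.0803,.14,94.2)
```

```text
t 10.05 pos [0.4464 0.0805 0.0608] yaw 94.20214197276333 force [ 0.0961  0.2542 -0.347 ] gap 0.08531742691455482 grip 0.0
tool mm [ -0.2366   0.3129 -79.2053] turn 0.002141972763325839
```

Raise, then look from a pulled-back pose to check the seat. The view also gets the box pose for the grasp.

move_arm:
  increments:
    - [[0,0,-15,0],[0,0,-25,0],[0,0,-25,0],[0,0,-25,0],[0,0,-10,0],[0,0,0,0],[0,0,0,0]]

```text
time: 10.75
position: [0.446, 0.0805, 0.16]
orientation: [-0.0, 0.681, 0.733, -0.0]
wrist_force: [-0.0, 0.5, -0.5]
finger_gap: 0.0853
grip_force: 0.0
```

Run:
```python
from h import *
import cv2
to(.4467,.0803,.14,94.2)
i=r.grab_frame("wrist");c=i[100:300,230:410];b=r.grab_frame("side")[235:305,300:400]
cv2.imwrite("pics/w4.png",np.hstack([cv2.resize(c,(450,500),interpolation=cv2.INTER_CUBIC),cv2.resize(b,(350,500),interpolation=cv2.INTER_CUBIC)]))
s=r.get_state()
# predicted pin geometry if seated, nominal eyelet
K,m=P("wrist")
from scipy.spatial.transform import Rotation as R
w,x,y,z=s["orientation"];T=np.eye(4);T[:3,:3]=R.from_quat([x,y,z,w]).as_matrix();T[:3,3]=s["position"]
M=np.linalg.inv(T@m["mount"])
for nm,dz in(("collar top",.004),("pin top",.034),("eye",0)):
    c=K@(M@[.4467,.0785,.05+dz,1])[:3];u=c[:2]/c[2];print(nm,u,"crop",(u-[230,100])*2.5)
```

```text
t 10.75 pos [0.446  0.0805 0.16  ] yaw 94.19812627748296 force [-0.0087  0.4792 -0.4661] gap 0.08531388255242638 grip 0.0
tool mm [-0.2446  0.6403 20.0246] turn -0.0018737225170468719
collar top [323.3801 201.1605] crop [233.4503 252.9013]
pin top [323.4508 213.4963] crop [233.6269 283.7409]
eye [323.3718 199.7144] crop [233.4296 249.2859]
```

View pics/w4.png

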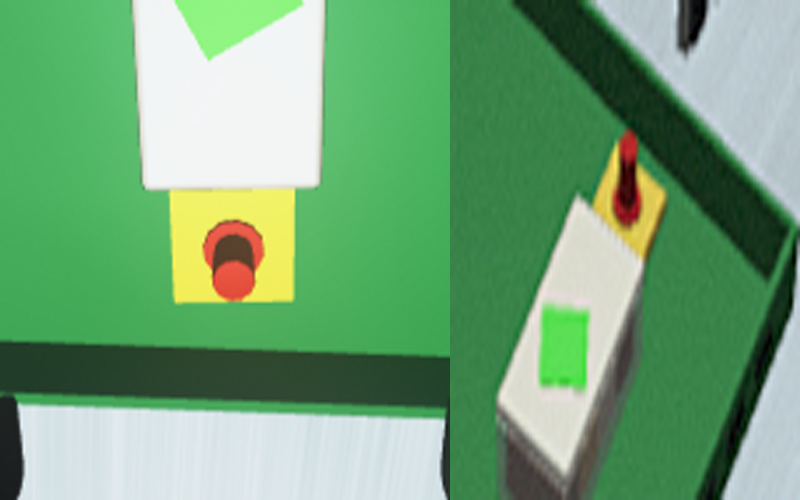

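Collar at crop (233,250) and pin top at (233,281) match the fully seated prediction to about 1 mm, so the pin is in. That was my tenth picture, so from here I rely on numbers. Next: a model fit of the inspection camera from the corners I already read, and the grasp.

Run:
```python
from h import *
from scipy.optimize import least_squares
O=[("scene","bl",1,(158.7,170)),("scene","fl",1,(179.5,175)),("scene","bh",1,(148.3,187.5)),("scene","bh",0,(154.2,199.2)),("scene","fh",0,(175,203.8)),
("side","bh",1,(426.2,101.3)),("side","fh",1,(408.8,108.7)),("side","bl",1,(442,112.5)),("side","bl",0,(439.2,128.3)),("side","fl",0,(422.5,135.5)),
("scene","g",0,(180,190.3)),("side","g",0,(411.7,125))]
def X(p,k,t):
    L=np.array([np.cos(p[3]),np.sin(p[3])]);S=np.array([L[1],-L[0]]) # S toward +x
    if k=="g":return p[:3]
    a=p[4] if k[0]=="f" else p[5]
    q=p[:2]-a*L+S*(.0375 if k[1]=="h" else -.0375)
    return np.array([*q,p[2]+(.0325 if t else -.0325)])
f=lambda p:np.hstack([proj(n,X(p,k,t))-uv for n,k,t,uv in O])
s=least_squares(f,[.56,-.396,.17,1.25,.02,.09],loss="soft_l1")
p=s.x;print(p,np.degrees(p[3]));print(f(p).reshape(-1,2))
L=np.array([np.cos(p[3]),np.sin(p[3])]);v=p[:2]+.12*L
print("view",v,p[2],"box origin",v+.0805*L,"underside z",p[2]-.045)
for n,q in(("scene",[(156.8,220),(181.5,226.3),(194,199.7)]),("side",[(414.8,140),(397.8,148),(419.5,165.5),(439.5,156.2)])):
    print(n,*[onz(n,u,.0415)[:2] for u in q])
print("post",tri(np.array((174.8,211.7)),np.array((419.5,153))))
```

```text
[ 0.5592 -0.3945  0.1733  1.2411  0.0129  0.082 ] 71.10715407577993
[[-0.0139 -1.1371]
 [ 0.0979 -1.3763]
 [ 0.1061  0.7108]
 [-0.3712  0.7459]
 [-0.4893  1.0281]
 [-0.3049 -0.4032]
 [-0.0413 -0.7399]
 [ 0.3807 -0.044 ]
 [-0.0491  1.5514]
 [-0.2532  1.8928]
 [ 0.9321 -0.0957]
 [ 0.5787 -0.9345]]
view [ 0.598  -0.2809] 0.1732562166106249 box origin [ 0.6241 -0.2048] underside z 0.12825621661062492
scene [ 0.5811 -0.498 ] [ 0.6103 -0.4162] [ 0.5093 -0.3812]
side [ 0.5878 -0.4878] [ 0.6103 -0.4166] [ 0.5083 -0.3828] [ 0.4804 -0.4624]
post (array([ 0.5455, -0.4457,  0.0323]), np.float64(0.5397432368469147), np.float64(0.5479973253643136))
```

Run:
```python
from h import *
to(.4408,.157,.025,94.6)
```

```text
t 10.85 pos [0.4459 0.0805 0.1597] yaw 94.20072892399854 force [ 0.5281  0.3944 -0.3334] gap 0.08522113211336275 grip 0.0
tool mm [ 76.6737   0.4836 134.6848] turn -0.3992710760014546
```

move_arm:
  increments:
    - [[26,0.5,0,-0.4],[26,0,0,0],[24.5,0,0,0],[0,0,20,0],[0,0,30,0],[0,0,30,0],[0,0,25,0],[0,0,15,0],[0,0,10,0],[0,0,0,0]]

```text
time: 11.85
position: [0.4402, 0.1566, 0.0293]
orientation: [-0.001, 0.678, 0.735, -0.001]
wrist_force: [0.0, -0.2, -0.2]
finger_gap: 0.0853
grip_force: 0.0
```

Run:
```python
from h import *
to(.4408,.157,.025,94.6)
```

```text
t 11.85 pos [0.4402 0.1566 0.0293] yaw 94.59607539541724 force [ 0.0029 -0.1693 -0.24  ] gap 0.08533395484994154 grip 0.0
tool mm [0.3151 0.615  4.284 ] turn -0.00392460458274968
```

move_arm:
  increments:
    - [[0,0,3,0],[0,0,0,0],[0,0,0,0],[0,0,0,0],[0,0,0,0],[0,0,0,0],[0,0,0,0],[0,0,0,0]]
  claw: 255
  grip_force: 60

```text
time: 12.65
position: [0.441, 0.1569, 0.0283]
orientation: [0.0, 0.678, 0.735, 0.0]
wrist_force: [-1.8, 0.7, 6.3]
finger_gap: 0.0594
grip_force: 66.1
```

move_arm:
  increments:
    - [[0,0,-3,0],[0,0,-8,0],[0,0,-12,0],[0,0,-15,0],[0,0,0,0]]

```text
time: 13.15
position: [0.4416, 0.157, 0.0674]
orientation: [0.001, 0.678, 0.735, 0.001]
wrist_force: [-0.3, 0.5, -4.1]
finger_gap: 0.059
grip_force: 65.7
```

```bash
cat > chk.py <<'E'
from h import *
import cv2
# stereo centroid of the green sticker and red pin near predicted spot q=(x,y,z)
def blob(n,q,lo,hi,rad=40):
    i=r.grab_frame(n);u=proj(n,q);h=cv2.cvtColor(i,cv2.COLOR_BGR2HSV)
    k=cv2.inRange(h,lo,hi)
    nn,l,st,c=cv2.connectedComponentsWithStats(k)
    b=[(j,st[j,4]) for j in range(1,nn) if st[j,4]>4 and np.hypot(*(c[j]-u))<rad]
    j=max(b,key=lambda t:t[1])[0];return c[j],st[j,4]
def both(q,lo,hi):
    a,na=blob("scene",q,lo,hi);b,nb=blob("side",q,lo,hi);print(a,na,b,nb,*tri(a,b))
E
python3 - <<'E'
from chk import *
to(.5,.0,.2,72)
z=r.get_state()["position"][2]-.0265
both((.440,.16,.065+z),(45,200,120),(70,255,255))
both((.4467,.0787,.07+z),(0,170,60),(6,255,255))
E
```

```text
t 13.15 pos [0.4416 0.157  0.0674] yaw 94.60319528340132 force [-0.3437  0.5451 -4.0913] gap 0.05895072690102032 grip 65.66685676574707
tool mm [-161.167    45.6186 -132.6334] turn 22.60319528340132Traceback (most recent call last):
  File "<stdin>", line 4, in <module>
  File "chk.py", line 11, in both
    a,na=blob("scene",q,lo,hi);b,nb=blob("side",q,lo,hi);print(a,na,b,nb,*tri(a,b))
         ~~~~^^^^^^^^^^^^^^^^^
  File "chk.py", line 9, in blob
    j=max(b,key=lambda t:t[1])[0];return c[j],st[j,4]
      ~~~^^^^^^^^^^^^^^^^^^^^^
ValueError: max() iterable argument is empty
```

Lifted, and the wrist reads −4.1 N, which fits the box's weight. Up, turn square to the lens, then traverse.

move_arm:
  increments:
    - [[0,0,-15,0],[0,0,-20,0],[0,0,-20,0],[0,0,-20,0],[0,0,-15,2],[0,0,-5,5],[0,0,0,6],[0,0,0,6],[0,0,0,4.3],[0,0,0,0]]

```text
time: 14.2
position: [0.4406, 0.1567, 0.1602]
orientation: [-0.0, 0.813, 0.582, -0.0]
wrist_force: [0.1, 0.1, -4.1]
finger_gap: 0.0593
grip_force: 66.4
```

Run:
```python
from chk import *
to(.6232,-.2065,.1513,71.3)
p=r.get_state()["position"];t=np.radians(71.3)
both((*(p[:2]-.0787*np.array([np.cos(t),np.sin(t)])),p[2]+.04),(0,170,60),(6,255,255))
```

```text
t 14.2 pos [0.4406 0.1567 0.1602] yaw 71.23650023096425 force [ 0.0752  0.0665 -4.1165] gap 0.05933151361994422 grip 66.36952757835388
tool mm [-285.2145  289.7237    8.8521] turn -0.06349976903574372
[331. 139.] 9 [361.95 227.45] 20 [0.4166 0.0828 0.2116] 0.056090826577135364 0.07617460451586723
```

move_arm:
  increments:
    - [[-12,12,0,0],[-25,25,0,0],[-30,30,0,0],[-30,30,0,0],[-30,30,0,0],[-30,30,0,0],[-30,30,0,0],[-25,25,0,0],[-20,20,0,0],[-12,12,0,0]]

```text
time: 15.3
position: [0.5943, -0.1545, 0.1602]
orientation: [-0.0, 0.812, 0.583, -0.0]
wrist_force: [-0.5, -0.6, -4.0]
finger_gap: 0.0598
grip_force: 66.2
```

move_arm:
  increments:
    - [[-10,12,0,0],[-10,12,0,0],[-10,12,2,0],[-7,10,3,0],[-4,5,2,0],[0,0,2,0],[0,0,0,0],[0,0,0,0]]

```text
time: 16.1
position: [0.6287, -0.2071, 0.1518]
orientation: [-0.0, 0.812, 0.583, -0.0]
wrist_force: [0.2, 0.9, -3.2]
finger_gap: 0.059
grip_force: 66.2
```

Run:
```python
from chk import *
to(.6232,-.2065,.1513,71.5)
both((.598,-.281,.19),(0,170,60),(6,255,255))
both((.62,-.22,.19),(45,200,120),(70,255,255))
```

```text
t 16.1 pos [ 0.6287 -0.2071  0.1518] yaw 71.32410067938726 force [ 0.2175  0.9317 -3.1762] gap 0.05900186500610014 grip 66.22573971748352
tool mm [-1.1608 -5.4178  0.4789] turn -0.17589932061274283
[216.125 194.5  ] 8 [378. 137.] 6 [ 0.5974 -0.2766  0.184 ] 3.174635859743501 3.27333093458748Traceback (most recent call last):
  File "<stdin>", line 4, in <module>
  File "chk.py", line 11, in both
    a,na=blob("scene",q,lo,hi);b,nb=blob("side",q,lo,hi);print(a,na,b,nb,*tri(a,b))
                                    ~~~~^^^^^^^^^^^^^^^^
  File "chk.py", line 9, in blob
    j=max(b,key=lambda t:t[1])[0];return c[j],st[j,4]
      ~~~^^^^^^^^^^^^^^^^^^^^^
ValueError: max() iterable argument is empty
```

move_arm:
  increments:
    - [[-3,-3,0,0],[-2,-2.5,0.5,0],[0,0,0,0],[0,0,0,0],[0,0,0,0],[0,0,0,0],[0,0,0,0]]

```text
time: 17.0
position: [0.6222, -0.2106, 0.1513]
orientation: [0.0, 0.813, 0.583, -0.0]
wrist_force: [0.6, -0.2, -4.6]
finger_gap: 0.0593
grip_force: 66.2
```

Run:
```python
from chk import *
to(.6232,-.2065,.1513,71.5)
w=r.grab_frame("wrist");h=cv2.cvtColor(w,cv2.COLOR_BGR2HSV)
for nm,lo,hi in(("red",(0,150,60),(8,255,255)),("yellow",(22,100,100),(34,255,255)),("green",(45,90,120),(70,255,255))):
    n,l,st,c=cv2.connectedComponentsWithStats(cv2.inRange(h,lo,hi));print(nm,st[1:][st[1:,4]>60].tolist())
K,m=P("wrist");M=np.linalg.inv(m["mount"])
for p in((-.0787,0,-.0257),(-.0787,0,-.0557)):
    c=K@(M@np.append(p,1))[:3];print("expected pin px",c[:2]/c[2])
i=r.grab_frame("side")
h=cv2.cvtColor(i,cv2.COLOR_BGR2HSV);u=proj("side",(.598,-.281,.19));print(u)
for lo,hi in(((0,120,30),(9,255,255)),((20,100,60),(34,255,255))):
    k=cv2.inRange(h,lo,hi);n,l,st,c=cv2.connectedComponentsWithStats(k)
    print([(st[j].tolist(),c[j].round(1).tolist()) for j in range(1,n) if np.hypot(*(c[j]-u))<45 and st[j,4]>4])
i=r.grab_frame("scene")
h=cv2.cvtColor(i,cv2.COLOR_BGR2HSV);u=proj("scene",(.598,-.281,.19));print(u)
for lo,hi in(((0,120,30),(9,255,255)),((20,100,60),(34,255,255))):
    k=cv2.inRange(h,lo,hi);n,l,st,c=cv2.connectedComponentsWithStats(k)
    print([(st[j].tolist(),c[j].round(1).tolist()) for j in range(1,n) if np.hypot(*(c[j]-u))<45 and st[j,4]>4])
for n in("scene","side"):
    print(n,"exp pin top/collar",proj(n,(.5965,-.2853,.207)),proj(n,(.5965,-.2853,.175)))
```

```text
t 17.0 pos [ 0.6222 -0.2106  0.1513] yaw 71.3058584819297 force [ 0.5784 -0.236  -4.6028] gap 0.059342166402050395 grip 66.22664451599121
tool mm [ 4.222  -0.3883 -0.0192] turn -0.19414151807029612
red []
yellow []
green [[267, 231, 110, 96, 5835]]
expected pin px [323.0587 410.2775]
expected pin px [323.2379 475.8567]
[381.5987 132.8566]
[]
[([381, 142, 2, 4, 6], [381.3, 143.2])]
[216.8046 195.6859]
[([213, 192, 5, 3, 11], [215.1, 192.7]), ([214, 195, 6, 6, 16], [216.7, 198.2])]
[([208, 193, 17, 15, 125], [216.1, 200.3])]
scene exp pin top/collar [214.5452 192.2274] [216.1216 198.0592]
side exp pin top/collar [383.2608 127.6482] [382.4516 136.4217]
```

```bash
python3 -c "
from bench import r
print(r.hand_in())"
```

```text
the job is handed in; nothing more can be done
None
```

The box is sealed and was handed in held at the view point, tab towards the lens; the judge returned no result, and the final pose rests on scene-camera and arm readings alone because the arm hid the box from the side camera.

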